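Load the kiln shelf in firing-list order

ROBOT

A 6-joint arm with a two-finger parallel gripper is mounted at the origin on the work surface. World frame = base frame: x ahead of the robot, y to its left, z up, the work surface at z = 0. Lengths are in m, angles in rad, forces in N, time in s.
With the tool pointing down it reaches from about 0.25 to 0.725 m from the base axis. Payload 4 kg.
Tool frame: the origin (TCP) lies midway between the tips of the shut fingers; the grasp point (between the pads) lies 19 mm behind it; z points along the fingers, y is the line along which they close (so a half turn about z gives the same grasp; the last joint's range is limited). The gripper opens to 85 mm and grips with 20 to 120 N. Pads are 22 mm wide; open, the fingers measure 114 mm over their backs; the gripper's body (76 mm by 85 mm) begins 54 mm behind the grasp point. The pads swing forward as they close: fully open they stand 13 mm farther back than shut.
Start: joints at [-1.196, 0.241, 0.005, 1.335, 0, 1.571], TCP at [0.183, -0.465, 0.231] pointing down, gripper open.
Joint ranges: [-2.72, 2.72], [-1.05, 1.87], [-1.09, 1.28], [-1.99, 2.15], [-1.42, 1.44], [-3.14, 3.14]. Speed limits (rad/s): [2.79, 2.79, 3.14, 3.14, 3.14, 3.14].

INTERFACE

Orientations are given as a unit quaternion [x, y, z, w].
In Python, from workcell import get_obs, imaging, workorder gives the robot as it stands.
- The arm moves only by the tool run_rows, called by a JSON object that holds its "name" and its "arguments", one argument or row to a line. Schema: {"type":"object","properties":{"segments":{"type":"array","items":{"type":"array","items":{"type":"array","items":{"type":"number"},"minItems":7,"maxItems":7},"minItems":1,"maxItems":10},"minItems":1,"maxItems":1},"only":{"type":"string"},"quiet":{"type":"boolean"},"lines":{"type":"string"}},"required":["segments"],"additionalProperties":false}. segments is a list that holds a single list of rows (three levels of brackets), with 1 to 10 rows, each of 7 numbers: a rotation vector rx, ry, rz in normalised numbers (1 is pi/2 rad), then dx, dy, dz in fractions of the full range, 1 being 1 m, then the finger opening in m; each row is the pose to reach, as a shift and turn from the pose commanded when the call began, along the tool's axes at that moment; what a row does not reach only later rows make up. A row lasts 1/8 s, in which the tool goes at most 0.0625 m and 0.188 rad, less where a joint would pass 70% of its speed; a pose out of reach is approached as far as the arm can. The fingers move at their own pace and stop on an object; the grip force is fixed at half the most. Time passes only in rows, so rows that do not move let the fingers close. The tool returns the time, the measured TCP pose, the force, the opening and the grip force at its end. only (a regular expression) keeps the lines of the reply that match it, lines (a string "A,B") keeps lines A to B, and quiet returns only ok. Shift and turn numbers lie between -1 and 1, and a call with a number outside is refused. Input that does not fit is refused with a message, and nothing moves.
- get_obs(): the state, without advancing time (a new reading comes with each control period).
- imaging.camera(name): name is "scene" or "top" or "wrist"; returns (picture, depth): 480x640x3 uint8, red, green, blue; 480x640 float32, m along the optical axis (not along the pixel's ray), 0 where there is no reading.
- imaging.calibration(name): a dict with "mtx" (3x3 intrinsics, pixels), "R" (3x3) and "t" (3): a world point X has camera coordinates R X + t. Camera axes: x right, y down, z forward; pixel columns grow to the right and rows downward; lengths in m; the calibration is good to about 2 mm. The wrist camera is an equidistant fisheye: a pixel r from the principal point sees the ray r / f radians off the axis. A picture is of the moment at which its call begins: read the wrist's pose just before it. calibration takes no time and is no camera call; for the wrist camera it gives the pose at the moment of the call.
- workorder.job_done(): hands the job in; it is judged then, once.
The state is a dict: "clock": time; "joint_pos": joint angles; "joint_vel": joint speeds; "tau": joint torques, N m; "eef_pos": TCP position; "tool_rot": TCP orientation; "ft_force": force on the tool from outside, world axes, zero at the start; "ft_torque": the same for the moment, N m; "grip_width": finger opening in m; "grasp_force": force on a finger pad.
Only numpy, scipy, OpenCV 4.12 (cv2) and the standard library are available. Lean on these libraries where they do the work, as an engineer would, in place of code of your own. Each camera call takes 0.05 s, during which the arm holds its last target. There are 200 camera calls.

TASK

Load the kiln shelf for the glaze firing: move the four pots from the wooden ware board onto the four round clay cookies on the kiln shelf, keeping the left-to-right order in which they stand now, because the firing list goes by it. Stand each pot upright in the middle of its own cookie, so that its foot is wholly on it. Set them down gently: do not drop them, tip them over or knock them together.

Things in the scene. Friction and masses are not known exactly. Their poses are not given: they have to be found in the camera images.
- mug: Mug with a handle, 78 mm tall, round, outside diameter 58 (low) to 60 mm (rim), open top, wall 4 mm, 200 g. The handle lies in its y-z plane on its +y side and reaches 50 mm from the axis; at the start it points roughly along the row, so grip the mug across, along its x. Plain buff biscuit-fired clay, like all four pots; loose. Origin: centre of its underside; z up its axis.
- bottle: Round bud-vase bottle, 110 mm tall: foot 48 mm and belly 60 mm in diameter (widest 18 to 38 mm up), shoulder ending 68 mm up, then a straight neck 24 to 25 mm in diameter from 68 to 102 mm, with a 30 mm lip on top; about 220 g. Plain buff biscuit-fired clay, like all four pots; loose. Origin: centre of its underside; z up its axis.
- square: Square straight-walled slab-built pot, 50 x 50 mm, 62 mm tall, sides along its x and y axes, open at the top, wall 5 mm, about 200 g. Plain buff biscuit-fired clay, like all four pots; loose. Origin: centre of its underside; z up its axis.
- bowl: Small deep bowl, round, 44 mm tall, foot diameter 44 mm, nearly straight side 60 to 62 mm in diameter from 12 mm up to the rim, open at the top, wall 4 mm, about 150 g. Plain buff biscuit-fired clay, like all four pots; loose. Origin: centre of its underside; z up its axis.
- bat_mug: Square plywood bat, 88 x 88 x 8 mm, on which the mug stands at the start. It is fixed on the ware board and stays there. Origin: centre of its underside (top 8 mm above it), on the board's top.
- bat_bottle: Square plywood bat, 88 x 88 x 8 mm, on which the bottle stands at the start. It is fixed on the ware board and stays there. Origin: centre of its underside (top 8 mm above it), on the board's top.
- bat_square: Square plywood bat, 88 x 88 x 8 mm, on which the square pot stands at the start. It is fixed on the ware board and stays there. Origin: centre of its underside (top 8 mm above it), on the board's top.
- bat_bowl: Square plywood bat, 88 x 88 x 8 mm, on which the bowl stands at the start. It is fixed on the ware board and stays there. Origin: centre of its underside (top 8 mm above it), on the board's top.
- ware_board: Brown wooden board, 115 mm deep (x) by 560 long (y), on battens; fixed; top 38 mm above its origin. Origin: table top, under its centre; +y to the robot's left (within 7 degrees). Four bats along y, about 105 mm apart, one pot on each: pot undersides 46 mm above the table. It may be nearer or farther than the kiln shelf. A flat rib lies on its -y end; a kiln post 50 mm tall stands on its +y end.
- kiln_shelf: Pale ceramic slab, 115 mm deep (x) by 560 long (y), on stub posts; fixed. Origin: table top, under its centre; +y to the robot's left (within 7 degrees). Fixed on it, four reddish round clay cookies (discs 90 mm across, 7 thick), tops 47 mm above the origin, centred at x = 0 and y = -157.5, -52.5, 52.5, 157.5 mm. A cone pack 46 mm tall stands on its +y end.

How it is judged:
By the outcome, as a careful person would: the job done as asked, in the order asked, and still so for the second after the job is handed in, with the robot touching nothing.
It also fails if it takes over 104 s, if anything falls off the work surface, if the arm or the gripper's body presses on something with over 40 N, if the wrist force passes 120 N, or if a joint passes its speed limit or range.

## Working session

There is one attempt and no reset: what is moved stays moved. The work goes in short steps, Python scripts to look and compute and a tool call to move; the robot and the scene stay as the last step left them, time stands still between calls to the robot, and variables do not carry over. Pictures are saved under pics/ and viewed, at most 14 in all, crops included, and the job is handed in when it is done.

```bash
mkdir -p pics; ls
```

Run:
```python
from workcell import get_obs, imaging
import cv2,numpy as np
for n in ("top","scene"):
    p,d=imaging.camera(n); cv2.imwrite(f"pics/{n}0.png",p[:,:,::-1]); np.savez(f"{n}0.npz",p=p,d=d)
    c=imaging.calibration(n); print(n,c, (d>0).mean())
o=get_obs(); print({k:np.round(v,3) for k,v in o.items()})
```

```text
pics
top {'mtx': array([[608.49457536,   0.        , 322.60198297],
       [  0.        , 608.49457536, 245.05171326],
       [  0.        ,   0.        ,   1.        ]]), 'R': array([[ 0.02157849, -0.99882664,  0.04335557],
       [-0.99756497, -0.02438743, -0.06534053],
       [ 0.06632119, -0.04184005, -0.99692071]]), 't': array([-0.04230537,  0.55201491,  0.95905868])} 0.9958821614583333
scene {'mtx': array([[500.30428466,   0.        , 316.73594545],
       [  0.        , 500.30428466, 240.92270441],
       [  0.        ,   0.        ,   1.        ]]), 'R': array([[ 0.39121612,  0.92025575, -0.00890502],
       [ 0.46034083, -0.20405896, -0.86397122],
       [-0.79689163,  0.33390013, -0.50346245]]), 't': array([-0.22370075, -0.18451031,  1.27207304])} 0.9961165364583333
{'clock': np.float64(0.1), 'joint_pos': array([-1.196,  0.241,  0.004,  1.335,  0.   ,  1.571]), 'joint_vel': array([-0.001, -0.001,  0.003,  0.001, -0.001,  0.   ]), 'tau': array([-1.0000e-03, -3.7314e+01,  2.5301e+01,  1.1000e-02, -0.0000e+00,
       -0.0000e+00]), 'eef_pos': array([ 0.183, -0.465,  0.23 ]), 'tool_rot': array([ 0.982,  0.186, -0.   , -0.001]), 'ft_force': array([-0.05 , -0.513,  0.857]), 'ft_torque': array([-0.   , -0.007,  0.02 ]), 'grasp_force': np.float64(0.0), 'grip_width': np.float64(0.086)}
```

View pics/top0.png

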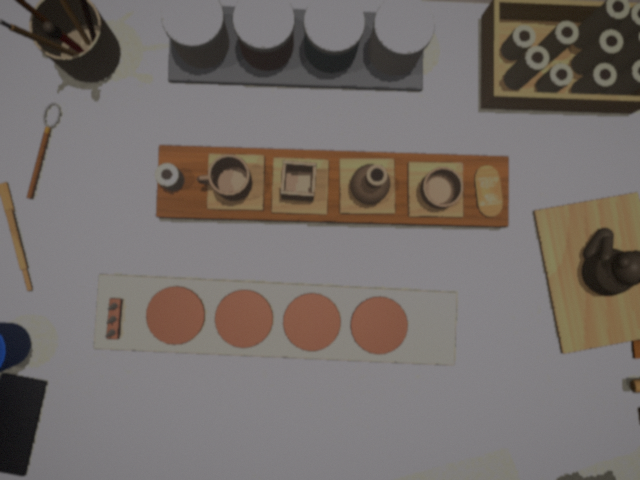

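View pics/scene0.png

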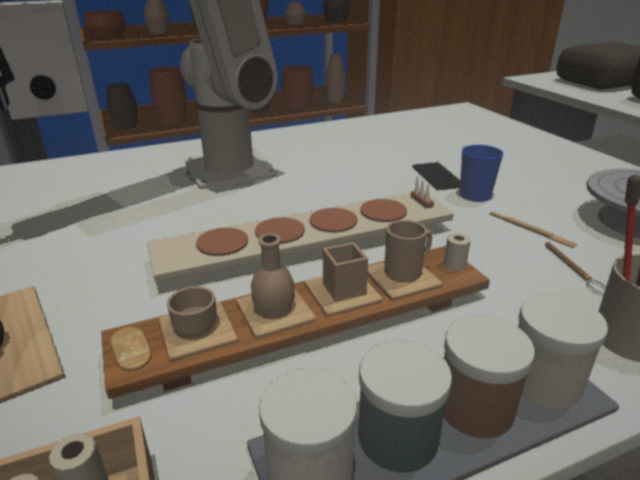

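The top view shows, left to right: mug (230,178) with its handle to the left, square (298,181), bottle (371,183) and bowl (440,187). The cookies are at about (175,315), (244,318), (312,321) and (380,325). The scene view shows all four pots upright and clear of each other.

Create h.py:
```python
import numpy as np, cv2
from workcell import get_obs, imaging
def ray(c,u,v,z):
    R,t,K=c["R"],c["t"],c["mtx"]; o=-R.T@t
    d=R.T@np.linalg.inv(K)@np.array([u,v,1.]); return o+d*(z-o[2])/d[2]
def cloud(c,d):
    v,u=np.mgrid[:d.shape[0],:d.shape[1]]; K=c["mtx"]
    X=np.stack([(u-K[0,2])/K[0,0]*d,(v-K[1,2])/K[1,1]*d,d],-1)
    return (X-c["t"])@c["R"]
def circ(P):
    for _ in range(4):
        A=np.c_[2*P,np.ones(len(P))]; s=np.linalg.lstsq(A,(P**2).sum(1),rcond=None)[0]
        r=np.sqrt(s[2]+s[0]**2+s[1]**2); e=abs(np.hypot(*(P-s[:2]).T)-r); P=P[e<max(.004,np.median(e)*2)]
    return s[:2],r
```

Create m.py:
```python
from h import *
c=imaging.calibration("top"); f=np.load("top0.npz"); p,d=f["p"],f["d"]; X=cloud(c,d)
print("table z",np.median(X[250:270,20:600,2]), "board", X[215,180:480:60,2].round(4),"shelf",X[350,200:400:60,2].round(4))
hsv=cv2.cvtColor(p,cv2.COLOR_RGB2HSV)
print("cookie hsv",hsv[315,175],"bat",hsv[160,215],hsv[205,395],"pot", hsv[165,318])
m=cv2.inRange(hsv,(0,80,60),(15,255,255)); m[:282]=0; m[362:]=0; m[:,:140]=0; m[:,420:]=0
for k in sorted(cv2.findContours(m,0,1)[0],key=lambda k:k[:,0,0].min()):
    if cv2.contourArea(k)<1000: continue
    q=np.array([ray(c,u,v,.047)[:2] for u,v in cv2.convexHull(k)[:,0]]).astype(np.float32)
    (e,a,_)=cv2.fitEllipse(q); print("cookie",np.round(e,4),"axes",np.round(a,4))
for n,u0,v0,h in (("mug",230,178,.124),("square",298,181,.108),("bottle",375,175,.156),("bowl",440,187,.090)):
    w=X[v0-35:v0+35,u0-34:u0+34].reshape(-1,3); s=w[(abs(w[:,2]-h)<.006)]
    x=s[:,:2]; e,r=circ(x); print(n,len(s),"z",np.median(s[:,2]).round(4),"circ",e.round(4),r.round(4),"bbox",x.min(0).round(3),x.max(0).round(3))
    print("  rect",[np.round(i,4) for i in cv2.minAreaRect(x.astype(np.float32))])
c2=imaging.calibration("scene"); Y=cloud(c2,np.load("scene0.npz")["d"]).reshape(-1,3)
for n,h in (("all",0),):
    for nm,y0,hh in (("mug",.12,.124),("sq",.03,.108),("bo",-.08,.156),("bl",-.18,.09)):pass
np.save("Y.npy",Y)
```

```bash
python3 m.py
```

```text
table z 0.0003118099542194221 board [0.0382 0.0369 0.037  0.0382 0.044 ] shelf [0.0392 0.0378 0.0399 0.0497]
cookie hsv [  9 120 127] bat [ 17  76 121] [ 14 131  97] pot [ 26  82 131]
cookie [0.4381 0.1955] axes [0.0875 0.0884]
cookie [0.435  0.0909] axes [0.0874 0.0881]
cookie [ 0.4318 -0.0139] axes [0.0873 0.0876]
cookie [ 0.4289 -0.1184] axes [0.0874 0.0879]
mug 379 z 0.1235 circ [0.6435 0.1124] 0.0277 bbox [0.614 0.083] [0.673 0.142]
  rect [array([0.6438, 0.1124]), array([0.0586, 0.0591]), np.float64(65.3524)]
square 449 z 0.1078 circ [0.6439 0.0122] 0.0253 bbox [ 0.618 -0.014] [0.67  0.038]
  rect [array([0.6442, 0.0123]), array([0.05  , 0.0507]), np.float64(87.5247)]
bottle 354 z 0.1563 circ [ 0.6436 -0.0969] 0.0119 bbox [ 0.629 -0.112] [ 0.658 -0.082]
  rect [array([ 0.6435, -0.0968]), array([0.0292, 0.0285]), np.float64(76.9885)]
bowl 376 z 0.0897 circ [ 0.6407 -0.2062] 0.0286 bbox [ 0.61  -0.236] [ 0.671 -0.176]
  rect [array([ 0.6408, -0.2062]), array([0.0611, 0.0602]), np.float64(0.3192)]
```

Every measured point matches the given sizes and heights (rims at 124, 108, 156 and 90 mm). So the order is mug, square, bottle, bowl, and I'll move them in that order. First I go above the mug and turn so the tool's y lies along world x.

Create go.py:
```python
import sys; from h import *
from scipy.spatial.transform import Rotation as Q
x,y,z=map(float,sys.argv[1:4]); yaw=float(sys.argv[4]) if len(sys.argv)>4 else 0
o=get_obs(); R=Q.from_quat(o["tool_rot"]); T=Q.from_matrix([[0,1,0],[1,0,0],[0,0,-1]]); T=Q.from_rotvec([0,0,yaw])*T
print((R.inv()*T).as_rotvec().round(4),R.inv().apply(np.array([x,y,z])-o["eef_pos"]).round(4),"t",o["clock"])
```

```bash
python3 go.py .6435 .1124 .231
```

```text
[-0.0017 -0.0012 -1.196 ] [ 6.400e-01 -3.685e-01  2.000e-04] t 0.1
```

Units first: turns go in shares of pi/2 rad. So -1.196 rad is -0.7614.

{"name": "run_rows", "arguments": {
  "segments": [
    [[0,0,-0.7614,0.64,-0.3685,0,0.085],[0,0,-0.7614,0.64,-0.3685,0,0.085],[0,0,-0.7614,0.64,-0.3685,0,0.085],[0,0,-0.7614,0.64,-0.3685,0,0.085],[0,0,-0.7614,0.64,-0.3685,0,0.085],[0,0,-0.7614,0.64,-0.3685,0,0.085],[0,0,-0.7614,0.64,-0.3685,0,0.085],[0,0,-0.7614,0.64,-0.3685,0,0.085],[0,0,-0.7614,0.64,-0.3685,0,0.085],[0,0,-0.7614,0.64,-0.3685,0,0.085]]
  ]
}}

```text
clock: 1.35
eef_pos: [0.5737, 0.025, 0.2308]
tool_rot: [0.707, 0.707, -0.0, -0.0]
ft_force: [0.3, -0.3, 0.2]
grip_width: 0.0851
grasp_force: 0.0
```

```bash
python3 go.py .6435 .1124 .231
```

```text
[-0.0006  0.0003  0.0002] [ 0.0874  0.0698 -0.0002] t 1.35
```

{"name": "run_rows", "arguments": {
  "segments": [
    [[0,0,0,0.0874,0.0698,0,0.085],[0,0,0,0.0874,0.0698,0,0.085],[0,0,0,0.0874,0.0698,0,0.085]]
  ]
}}

```text
clock: 1.72
eef_pos: [0.6435, 0.1139, 0.2284]
tool_rot: [0.705, 0.709, -0.001, -0.001]
ft_force: [-0.3, -0.7, 0.2]
grip_width: 0.0851
grasp_force: 0.0
```

Run:
```python
from h import *
print(get_obs()["eef_pos"])
p,d=imaging.camera("wrist"); cv2.imwrite("pics/w1.png",p[:,:,::-1]); print(get_obs()["eef_pos"])
```

```text
[0.64351917 0.11392075 0.22835445]
[0.64261906 0.11204936 0.22907711]
```

View pics/w1.png

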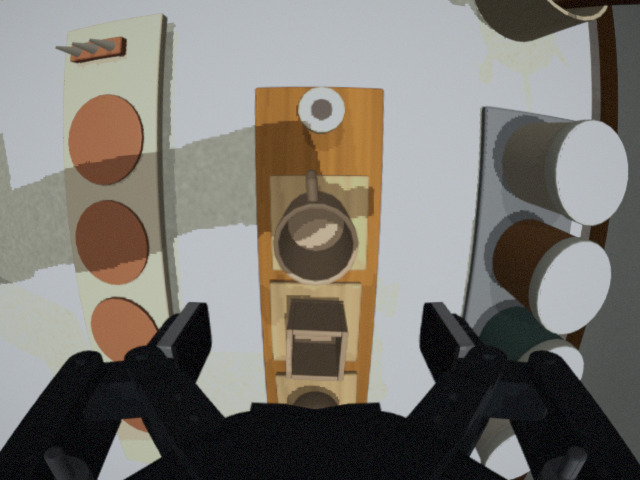

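The wrist view shows the mug at (316,238), centred between the fingertips at columns 210 and 420, with its handle pointing up the picture (+y). The alignment is good, so I go down.

{"name": "run_rows", "arguments": {
  "segments": [
    [[0,0,0,0,0,0.05,0.085],[0,0,0,0,0,0.1,0.085],[0,0,0,0,0,0.13,0.085],[0,0,0,0,0,0.15,0.085],[0,0,0,0,0,0.161,0.085],[0,0,0,0,0,0.161,0.085]]
  ]
}}

```text
clock: 2.52
eef_pos: [0.6419, 0.1097, 0.07]
tool_rot: [0.707, 0.707, -0.001, -0.0]
ft_force: [0.7, 0.2, 0.1]
grip_width: 0.0851
grasp_force: 0.0
```

```bash
python3 go.py .6435 .1124 .068
```

```text
[-0.0014  0.0004 -0.0011] [0.0028 0.0016 0.002 ] t 2.525
```

Close the fingers, with a small correction in position.

{"name": "run_rows", "arguments": {
  "segments": [
    [[0,0,0,0.0025,0.0015,0.001,0.075],[0,0,0,0.0025,0.0015,0.001,0.066],[0,0,0,0.0025,0.0015,0.001,0.06],[0,0,0,0.0025,0.0015,0.001,0.05],[0,0,0,0.0025,0.0015,0.001,0.05],[0,0,0,0.0025,0.0015,0.001,0.05],[0,0,0,0.0025,0.0015,0.001,0.05]]
  ]
}}

```text
clock: 3.4
eef_pos: [0.6438, 0.1135, 0.0704]
tool_rot: [0.707, 0.707, 0.0, -0.0]
ft_force: [-3.2, 0.1, 5.6]
grip_width: 0.0577
grasp_force: 57.0
```

```bash
python3 go.py .6435 .1124 .068
```

```text
[-0.     -0.0005  0.0005] [-0.0011 -0.0003  0.0024] t 3.4
```

{"name": "run_rows", "arguments": {
  "segments": [
    [[0,0,0,0,0,-0.01,0.05],[0,0,0,0,0,-0.03,0.05],[0,0,0,0,0,-0.06,0.05],[0,0,0,0.01,-0.03,-0.06,0.05],[0,0,0,0.03,-0.07,-0.06,0.05],[0,0,0,0.05,-0.115,-0.06,0.05],[0,0,0,0.07,-0.16,-0.06,0.05],[0,0,0,0.0831,-0.195,-0.06,0.05],[0,0,0,0.0831,-0.2056,-0.06,0.05],[0,0,0,0.0831,-0.2056,-0.06,0.05]]
  ]
}}

```text
clock: 4.65
eef_pos: [0.4389, 0.1962, 0.1298]
tool_rot: [0.707, 0.707, 0.0, 0.0]
ft_force: [0.4, -0.4, -1.7]
grip_width: 0.058
grasp_force: 57.3
```

```bash
python3 go.py .4381 .1966 .132
```

```text
[ 0.0013 -0.0001  0.0005] [ 0.0004 -0.0008 -0.0022] t 4.65
```

{"name": "run_rows", "arguments": {
  "segments": [
    [[0,0,0,0,-0.0005,0.025,0.05],[0,0,0,0,-0.0005,0.042,0.05],[0,0,0,0,-0.0005,0.05,0.05],[0,0,0,0,-0.0005,0.054,0.05],[0,0,0,0,-0.0005,0.056,0.05],[0,0,0,0,-0.0005,0.057,0.05],[0,0,0,0,-0.0005,0.0575,0.05],[0,0,0,0,-0.0005,0.0575,0.05]]
  ]
}}

```text
clock: 5.65
eef_pos: [0.4382, 0.1963, 0.0721]
tool_rot: [0.707, 0.707, 0.0, 0.0]
ft_force: [0.1, 1.7, -2.1]
grip_width: 0.0576
grasp_force: 57.3
```

{"name": "run_rows", "arguments": {
  "segments": [
    [[0,0,0,0,0,0.0005,0.05],[0,0,0,0,0,0.001,0.05],[0,0,0,0,0,0.001,0.05]]
  ]
}}

```text
clock: 6.02
eef_pos: [0.4382, 0.1963, 0.0714]
tool_rot: [0.707, 0.707, 0.0, 0.0]
ft_force: [-1.8, 0.2, 4.9]
grip_width: 0.0582
grasp_force: 57.6
```

{"name": "run_rows", "arguments": {
  "segments": [
    [[0,0,0,0,0,0,0.062],[0,0,0,0,0,0,0.07],[0,0,0,0,0,0,0.08],[0,0,0,0,0,0,0.085],[0,0,0,0,0,-0.02,0.085],[0,0,0,0,0,-0.06,0.085],[0,0,0,0,0,-0.11,0.085],[0,0,0,0,0,-0.13,0.085],[0,0,0,0,0,-0.13,0.085]]
  ]
}}

```text
clock: 7.15
eef_pos: [0.4393, 0.1967, 0.2025]
tool_rot: [0.707, 0.707, 0.002, 0.001]
ft_force: [-0.3, 0.1, -0.0]
grip_width: 0.085
grasp_force: 0.0
```

```bash
python3 go.py .6441 .0123 .2 -0.044
```

```text
[ 0.004  -0.0019  0.0439] [-0.1844  0.2048  0.003 ] t 7.15
```

To row units: 0.044 rad is 0.028.

{"name": "run_rows", "arguments": {
  "segments": [
    [[0,0,0.028,-0.04,0.045,0,0.085],[0,0,0.028,-0.08,0.089,0,0.085],[0,0,0.028,-0.12,0.134,0,0.085],[0,0,0.028,-0.16,0.178,0,0.085],[0,0,0.028,-0.1844,0.2048,0.01,0.085],[0,0,0.028,-0.1844,0.2048,0.03,0.085],[0,0,0.028,-0.1844,0.2048,0.05,0.085],[0,0,0.028,-0.1844,0.2048,0.05,0.085]]
  ]
}}

```text
clock: 8.15
eef_pos: [0.6404, 0.0116, 0.1465]
tool_rot: [0.723, 0.691, -0.003, -0.003]
ft_force: [-1.0, 0.3, 0.8]
grip_width: 0.0849
grasp_force: 0.0
```

Run:
```python
from h import *
p,d=imaging.camera("top"); c=imaging.calibration("top"); cv2.imwrite("pics/t2.png",p[100:400,80:540,::-1]); X=cloud(c,d)
w=X[230:360,110:240].reshape(-1,3); s=w[abs(w[:,2]-.125)<.006][:,:2]; print(len(s),circ(s))
```

```bash
python3 go.py .6441 .0123 .058 -0.044
```

```text
402 (array([0.43884864, 0.1951872 ]), np.float64(0.027757034869124224))
[-0.0048  0.0003 -0.0001] [0.0007 0.003  0.0903] t 8.2
```

View pics/t2.png

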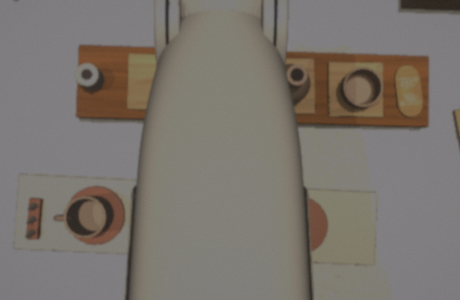

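The mug stands upright on its cookie at crop (88,217), within 1 mm of the middle. I go down on the square pot.

{"name": "run_rows", "arguments": {
  "segments": [
    [[0,0,0,0.0005,0.002,0.03,0.085],[0,0,0,0.0005,0.002,0.055,0.085],[0,0,0,0.0005,0.002,0.075,0.085],[0,0,0,0.0005,0.002,0.088,0.08],[0,0,0,0.0005,0.002,0.088,0.07],[0,0,0,0.0005,0.002,0.088,0.06],[0,0,0,0.0005,0.002,0.088,0.053],[0,0,0,0.0005,0.002,0.088,0.04],[0,0,0,0.0005,0.002,0.088,0.04],[0,0,0,0.0005,0.002,0.088,0.04]]
  ]
}}

```text
clock: 9.45
eef_pos: [0.6457, 0.0122, 0.0642]
tool_rot: [0.722, 0.691, 0.001, 0.001]
ft_force: [-0.2, 1.2, 5.7]
grip_width: 0.0491
grasp_force: 63.5
```

```bash
python3 go.py .6441 .0123 .058 -0.044
```

```text
[ 0.0022 -0.0002 -0.    ] [-0.     -0.0016  0.0062] t 9.45
```

{"name": "run_rows", "arguments": {
  "segments": [
    [[0,0,0,0,0,-0.01,0.04],[0,0,0,0,0,-0.03,0.04],[0,0,0,0,0,-0.06,0.04],[0,0,0,0.01,-0.03,-0.06,0.04],[0,0,0,0.025,-0.075,-0.06,0.04],[0,0,0,0.04,-0.12,-0.06,0.04],[0,0,0,0.055,-0.165,-0.06,0.04],[0,0,0,0.0693,-0.2,-0.06,0.04],[0,0,0,0.0693,-0.214,-0.06,0.04],[0,0,0,0.0693,-0.214,-0.06,0.04]]
  ]
}}

```text
clock: 10.7
eef_pos: [0.434, 0.0907, 0.1231]
tool_rot: [0.722, 0.692, 0.0, 0.0]
ft_force: [-0.1, -0.7, -2.1]
grip_width: 0.0494
grasp_force: 63.3
```

```bash
python3 go.py .435 .0908 .0652 -0.044
```

```text
[0.0005 0.0003 0.0004] [0.0001 0.001  0.0579] t 10.7
```

{"name": "run_rows", "arguments": {
  "segments": [
    [[0,0,0,0,0.001,0.025,0.04],[0,0,0,0,0.001,0.042,0.04],[0,0,0,0,0.001,0.05,0.04],[0,0,0,0,0.001,0.054,0.04],[0,0,0,0,0.001,0.056,0.04],[0,0,0,0,0.001,0.057,0.04],[0,0,0,0,0.001,0.0575,0.04],[0,0,0,0,0.001,0.058,0.04],[0,0,0,0,0.001,0.058,0.04]]
  ]
}}

```text
clock: 11.82
eef_pos: [0.4354, 0.0909, 0.0651]
tool_rot: [0.722, 0.691, 0.0, 0.0]
ft_force: [-1.6, -0.1, -0.6]
grip_width: 0.0496
grasp_force: 63.4
```

Almost down; another half millimetre or so until it makes contact.

{"name": "run_rows", "arguments": {
  "segments": [
    [[0,0,0,0,0,0.0005,0.04],[0,0,0,0,0,0.0008,0.04],[0,0,0,0,0,0.0008,0.04]]
  ]
}}

```text
clock: 12.2
eef_pos: [0.4354, 0.0909, 0.0651]
tool_rot: [0.722, 0.691, 0.0, 0.0]
ft_force: [-2.4, -0.7, 8.3]
grip_width: 0.0494
grasp_force: 64.3
```

Firm contact. I release, rise and turn back to yaw 0.

To row units: -0.044 rad is -0.028.

{"name": "run_rows", "arguments": {
  "segments": [
    [[0,0,0,0,0,0,0.053],[0,0,0,0,0,0,0.06],[0,0,0,0,0,0,0.07],[0,0,0,0,0,0,0.08],[0,0,0,0,0,-0.02,0.085],[0,0,0,0,0,-0.06,0.085],[0,0,0,0,0,-0.11,0.085],[0,0,-0.028,0,0,-0.15,0.085],[0,0,-0.028,0,0,-0.155,0.085],[0,0,-0.028,0,0,-0.155,0.085]]
  ]
}}

```text
clock: 13.45
eef_pos: [0.4351, 0.0908, 0.2188]
tool_rot: [0.707, 0.707, 0.0, 0.0]
ft_force: [-0.8, -0.2, -0.0]
grip_width: 0.0849
grasp_force: 0.0
```

```bash
python3 go.py .6436 -.0969 .22
```

```text
[ 0.0001  0.     -0.0002] [-0.1876  0.2085 -0.0012] t 13.45
```

{"name": "run_rows", "arguments": {
  "segments": [
    [[0,0,0,-0.04,0.045,0,0.07],[0,0,0,-0.08,0.089,0,0.07],[0,0,0,-0.12,0.134,0,0.07],[0,0,0,-0.16,0.178,0,0.07],[0,0,0,-0.18,0.2,0,0.07],[0,0,0,-0.1876,0.2085,0,0.07],[0,0,0,-0.1876,0.2085,0,0.07],[0,0,0,-0.1876,0.2085,0,0.07]]
  ]
}}

```text
clock: 14.45
eef_pos: [0.6428, -0.0956, 0.2188]
tool_rot: [0.707, 0.708, -0.0, -0.001]
ft_force: [0.3, 0.8, -0.4]
grip_width: 0.07
grasp_force: 0.0
```

Run:
```python
from h import *
p,d=imaging.camera("top"); c=imaging.calibration("top"); cv2.imwrite("pics/t3.png",p[100:400,80:540,::-1]); X=cloud(c,d)
w=X[260:370,195:290].reshape(-1,3); s=w[abs(w[:,2]-.109)<.006][:,:2].astype(np.float32); print(len(s),cv2.minAreaRect(s))
```

```bash
python3 go.py .6436 -.0969 .116
```

```text
463 ((0.435786634683609, 0.09099507331848145), (0.05022449418902397, 0.050337646156549454), 87.2069320678711)
[-0.0006 -0.0003  0.0013] [-0.0013  0.0008  0.1032] t 14.5
```

View pics/t3.png

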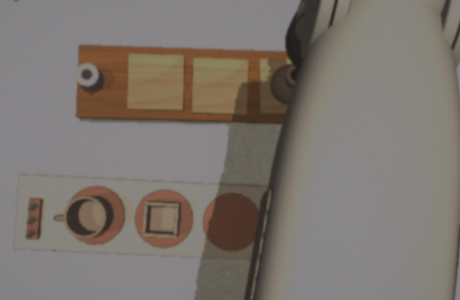

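The square pot is at crop (161,219), 0.8 mm off the middle of its cookie, and the mug has not moved. I go down on the bottle's neck.

{"name": "run_rows", "arguments": {
  "segments": [
    [[0,0,0,-0.001,0.0008,0.03,0.07],[0,0,0,-0.001,0.0008,0.055,0.065],[0,0,0,-0.001,0.0008,0.08,0.06],[0,0,0,-0.001,0.0008,0.095,0.055],[0,0,0,-0.001,0.0008,0.102,0.05],[0,0,0,-0.001,0.0008,0.102,0.045],[0,0,0,-0.001,0.0008,0.102,0.045]]
  ]
}}

```text
clock: 15.38
eef_pos: [0.6452, -0.0978, 0.1182]
tool_rot: [0.707, 0.707, 0.001, 0.001]
ft_force: [-0.6, 0.1, 0.5]
grip_width: 0.0452
grasp_force: 0.0
```

```bash
python3 go.py .6436 -.0969 .116
```

```text
[0.002  0.0003 0.0001] [ 0.0009 -0.0016  0.0022] t 15.375
```

{"name": "run_rows", "arguments": {
  "segments": [
    [[0,0,0,0.0005,-0.0012,0,0.038],[0,0,0,0.0005,-0.0012,0,0.032],[0,0,0,0.0005,-0.0012,0,0.028],[0,0,0,0.0005,-0.0012,0,0.024],[0,0,0,0.0005,-0.0012,0,0.015],[0,0,0,0.0005,-0.0012,0,0.015],[0,0,0,0.0005,-0.0012,0,0.015]]
  ]
}}

```text
clock: 16.25
eef_pos: [0.6437, -0.0974, 0.1176]
tool_rot: [0.707, 0.707, 0.0, 0.0]
ft_force: [-0.6, 0.9, 4.7]
grip_width: 0.0272
grasp_force: 58.5
```

```bash
python3 go.py .6436 -.0969 .116
```

```text
[ 0.0012  0.0002 -0.    ] [ 0.0005 -0.0001  0.0016] t 16.25
```

The reading of 27 mm is wider than the 24–25 mm neck, so I check with the scene camera.

Run:
```python
from h import *
p,d=imaging.camera("scene"); cv2.imwrite("pics/s4.png",cv2.resize(p[150:350,180:400,::-1],None,fx=2.7,fy=2.7,interpolation=3))
o=get_obs();print(o["grip_width"],o["grasp_force"])
```

```text
0.027437370184552546 58.46407573437318
```

View pics/s4.png

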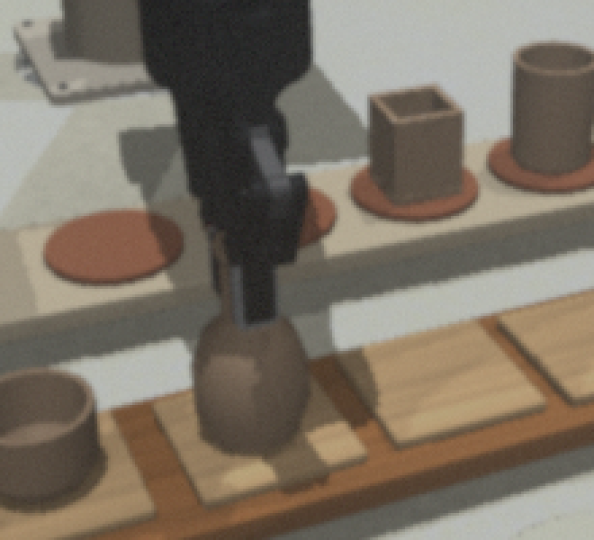

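The bottle stands upright, with the fingers on the neck and the tips just above the shoulder. The upper pads probably also touch the lip, which would explain the width. I make a small test lift.

{"name": "run_rows", "arguments": {
  "segments": [
    [[0,0,0,0,0,-0.003,0.015],[0,0,0,0,0,-0.008,0.015],[0,0,0,0,0,-0.012,0.015],[0,0,0,0,0,-0.012,0.015]]
  ]
}}

```text
clock: 16.8
eef_pos: [0.6435, -0.0973, 0.1292]
tool_rot: [0.707, 0.707, 0.0, 0.0]
ft_force: [0.2, -0.8, -2.4]
grip_width: 0.027
grasp_force: 59.5
```

Run:
```python
from h import *
p,d=imaging.camera("scene"); cv2.imwrite("pics/s5.png",cv2.resize(p[150:350,180:400,::-1],None,fx=2.7,fy=2.7,interpolation=3))
o=get_obs();print(o["grip_width"],o["grasp_force"],o["ft_force"])
```

```text
0.02700789364644496 59.53557481057942 [-0.33187998 -0.43988465 -3.33365981]
```

View pics/s5.png

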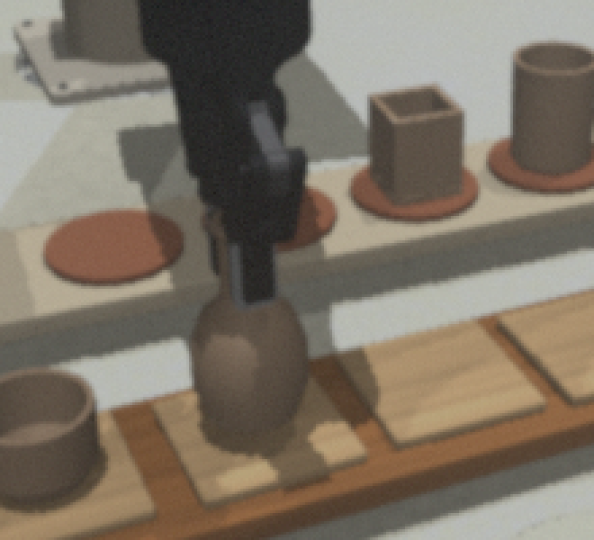

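The bottle rose with the fingers and hangs upright: its widest point went from row 375 to about 355, as did the fingertip. I carry on smoothly.

{"name": "run_rows", "arguments": {
  "segments": [
    [[0,0,0,0,0,-0.015,0.015],[0,0,0,0,0,-0.035,0.015],[0,0,0,0.002,-0.01,-0.045,0.015],[0,0,0,0.014,-0.04,-0.045,0.015],[0,0,0,0.031,-0.08,-0.045,0.015],[0,0,0,0.049,-0.125,-0.045,0.015],[0,0,0,0.066,-0.165,-0.045,0.015],[0,0,0,0.077,-0.195,-0.045,0.015],[0,0,0,0.083,-0.2115,-0.045,0.015],[0,0,0,0.083,-0.2115,-0.045,0.015]]
  ]
}}

```text
clock: 18.1
eef_pos: [0.4303, -0.0139, 0.1746]
tool_rot: [0.707, 0.707, 0.0, 0.0]
ft_force: [0.4, -0.4, -2.1]
grip_width: 0.027
grasp_force: 59.7
```

Run:
```python
from h import *
p,d=imaging.camera("scene"); cv2.imwrite("pics/s6.png",cv2.resize(p[110:310,180:400,::-1],None,fx=2.7,fy=2.7,interpolation=3))
```

```bash
python3 go.py .4318 -.0143 .1186
```

```text
[0.0018 0.0002 0.0004] [-0.0001  0.      0.0561] t 18.15
```

View pics/s6.png

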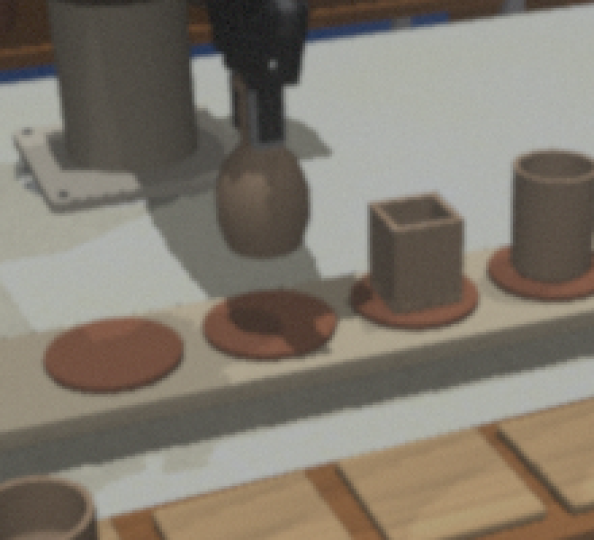

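The bottle hangs upright over the third cookie at (270,322). I lower it.

{"name": "run_rows", "arguments": {
  "segments": [
    [[0,0,0,0,0,0.015,0.015],[0,0,0,0,0,0.03,0.015],[0,0,0,0,0,0.042,0.015],[0,0,0,0,0,0.05,0.015],[0,0,0,0,0,0.053,0.015],[0,0,0,0,0,0.0545,0.015],[0,0,0,0,0,0.055,0.015],[0,0,0,0,0,0.055,0.015]]
  ]
}}

```text
clock: 19.15
eef_pos: [0.432, -0.0143, 0.1193]
tool_rot: [0.707, 0.707, 0.0, 0.0]
ft_force: [-0.6, -0.4, -1.1]
grip_width: 0.0269
grasp_force: 59.7
```

```bash
python3 go.py .4318 -.0143 .1186
```

```text
[0.0006 0.     0.0001] [-0.     -0.0002  0.0007] t 19.15
```

{"name": "run_rows", "arguments": {
  "segments": [
    [[0,0,0,0,0,0.0005,0.015],[0,0,0,0,0,0.001,0.015],[0,0,0,0,0,0.001,0.015]]
  ]
}}

```text
clock: 19.52
eef_pos: [0.4322, -0.0142, 0.1186]
tool_rot: [0.707, 0.707, 0.0, 0.0]
ft_force: [-1.1, 0.1, 2.8]
grip_width: 0.027
grasp_force: 59.3
```

Contact. I release, open clear of the lip, then rise.

{"name": "run_rows", "arguments": {
  "segments": [
    [[0,0,0,0,0,0,0.03],[0,0,0,0,0,0,0.036],[0,0,0,0,0,0,0.046],[0,0,0,0,0,0,0.06],[0,0,0,0,0,0,0.07],[0,0,0,0,0,-0.02,0.07],[0,0,0,0,0,-0.06,0.07],[0,0,0,0,0,-0.1,0.07],[0,0,0,0,0,-0.11,0.085],[0,0,0,0,0,-0.11,0.085]]
  ]
}}

```text
clock: 20.78
eef_pos: [0.4321, -0.0143, 0.2282]
tool_rot: [0.707, 0.707, 0.0, 0.0]
ft_force: [-0.2, 0.1, -0.6]
grip_width: 0.0852
grasp_force: 0.0
```

```bash
python3 go.py .6407 -.2062 .22
```

```text
[ 0.0012  0.     -0.    ] [-0.1919  0.2086  0.0085] t 20.775
```

{"name": "run_rows", "arguments": {
  "segments": [
    [[0,0,0,-0.04,0.044,0,0.085],[0,0,0,-0.08,0.087,0,0.085],[0,0,0,-0.12,0.131,0,0.085],[0,0,0,-0.16,0.174,0.03,0.085],[0,0,0,-0.18,0.196,0.06,0.085],[0,0,0,-0.1919,0.2086,0.08,0.085],[0,0,0,-0.1919,0.2086,0.1,0.085],[0,0,0,-0.1919,0.2086,0.1,0.085]]
  ]
}}

```text
clock: 21.78
eef_pos: [0.6377, -0.2056, 0.1231]
tool_rot: [0.707, 0.707, -0.002, -0.004]
ft_force: [-0.1, -0.2, 0.6]
grip_width: 0.0847
grasp_force: 0.0
```

Run:
```python
from h import *
p,d=imaging.camera("top"); c=imaging.calibration("top"); cv2.imwrite("pics/t7.png",p[100:400,80:540,::-1]); X=cloud(c,d)
w=X[250:370,270:360].reshape(-1,3); s=w[abs(w[:,2]-.157)<.006][:,:2]; print(len(s),circ(s))
```

```bash
python3 go.py .6407 -.2062 .048
```

```text
375 (array([ 0.4327703 , -0.01378852]), np.float64(0.011865263867650086))
[-0.0051 -0.0017 -0.0001] [-0.0006  0.0024  0.0773] t 21.825
```

View pics/t7.png

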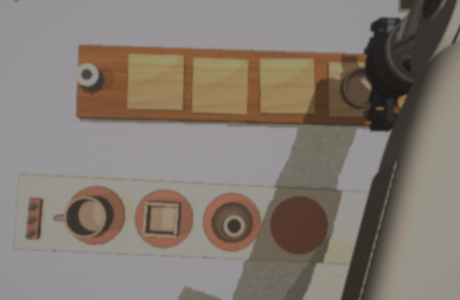

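The bottle is upright on the third cookie at crop (233,222), its lip within 1 mm of the middle. I grasp the bowl.

{"name": "run_rows", "arguments": {
  "segments": [
    [[0,0,0,0,0.001,0.03,0.085],[0,0,0,0,0.001,0.055,0.085],[0,0,0,0,0.001,0.07,0.085],[0,0,0,0,0.001,0.078,0.08],[0,0,0,0,0.001,0.078,0.075],[0,0,0,0,0.001,0.078,0.07],[0,0,0,0,0.001,0.078,0.064],[0,0,0,0,0.001,0.078,0.05],[0,0,0,0,0.001,0.078,0.05],[0,0,0,0,0.001,0.078,0.05]]
  ]
}}

```text
clock: 23.08
eef_pos: [0.6421, -0.2065, 0.0516]
tool_rot: [0.707, 0.707, 0.0, 0.001]
ft_force: [-1.6, 0.2, 5.4]
grip_width: 0.0606
grasp_force: 65.3
```

```bash
python3 go.py .6407 -.2062 .05
```

```text
[ 0.0021  0.0009 -0.0001] [ 0.0003 -0.0014  0.0016] t 23.075
```

{"name": "run_rows", "arguments": {
  "segments": [
    [[0,0,0,0,0,-0.01,0.05],[0,0,0,0,0,-0.03,0.05],[0,0,0,0,0,-0.06,0.05],[0,0,0,0.012,-0.03,-0.06,0.05],[0,0,0,0.031,-0.075,-0.06,0.05],[0,0,0,0.05,-0.12,-0.06,0.05],[0,0,0,0.069,-0.165,-0.06,0.05],[0,0,0,0.083,-0.2,-0.06,0.05],[0,0,0,0.0878,-0.213,-0.06,0.05],[0,0,0,0.0878,-0.213,-0.06,0.05]]
  ]
}}

```text
clock: 24.32
eef_pos: [0.4287, -0.1185, 0.1105]
tool_rot: [0.707, 0.707, 0.0, 0.001]
ft_force: [0.3, -0.4, -1.7]
grip_width: 0.0607
grasp_force: 65.4
```

```bash
python3 go.py .4289 -.1187 .0526
```

```text
[0.0014 0.0004 0.0001] [-0.0002  0.0001  0.0579] t 24.325
```

{"name": "run_rows", "arguments": {
  "segments": [
    [[0,0,0,0,0,0.025,0.05],[0,0,0,0,0,0.042,0.05],[0,0,0,0,0,0.05,0.05],[0,0,0,0,0,0.054,0.05],[0,0,0,0,0,0.056,0.05],[0,0,0,0,0,0.057,0.05],[0,0,0,0,0,0.0575,0.05],[0,0,0,0,0,0.0575,0.05]]
  ]
}}

```text
clock: 25.32
eef_pos: [0.4285, -0.1184, 0.0528]
tool_rot: [0.707, 0.707, 0.0, 0.0]
ft_force: [0.4, 0.5, -1.0]
grip_width: 0.0605
grasp_force: 65.4
```

{"name": "run_rows", "arguments": {
  "segments": [
    [[0,0,0,0,0,0.0005,0.05],[0,0,0,0,0,0.0008,0.05],[0,0,0,0,0,0.0008,0.05]]
  ]
}}

```text
clock: 25.7
eef_pos: [0.4286, -0.1184, 0.0526]
tool_rot: [0.707, 0.707, 0.0, 0.0]
ft_force: [-1.4, 0.6, 6.5]
grip_width: 0.0608
grasp_force: 66.0
```

Contact. I release, rise and move away to the right so the top camera can see all four.

{"name": "run_rows", "arguments": {
  "segments": [
    [[0,0,0,0,0,0,0.064],[0,0,0,0,0,0,0.072],[0,0,0,0,0,0,0.08],[0,0,0,0,0,0,0.085],[0,0,0,0,0,-0.02,0.085],[0,0,0,0,0,-0.06,0.085],[0,0,0,0,0,-0.11,0.085],[0,0,0,-0.06,0,-0.15,0.085],[0,0,0,-0.12,0,-0.15,0.085],[0,0,0,-0.18,0,-0.15,0.085]]
  ]
}}

```text
clock: 26.95
eef_pos: [0.429, -0.2971, 0.203]
tool_rot: [0.707, 0.708, 0.0, 0.001]
ft_force: [0.5, 0.6, 1.1]
grip_width: 0.0851
grasp_force: 0.0
```

{"name": "run_rows", "arguments": {
  "segments": [
    [[0,0,0,-0.04,0,0,0.085],[0,0,0,-0.06,0,0,0.085],[0,0,0,-0.06,0,0,0.085]]
  ],
  "lines": "1,2"
}}

```text
clock: 27.32
eef_pos: [0.4281, -0.3558, 0.2011]
```

Run:
```python
from h import *
p,d=imaging.camera("top"); c=imaging.calibration("top"); cv2.imwrite("pics/t8.png",p[:,:,::-1]); X=cloud(c,d)
for n,u,h in (("mug",170,.125),("sq",243,.109),("bot",315,.157),("bowl",380,.091)):
    w=X[265:375,u-38:u+38].reshape(-1,3); s=w[abs(w[:,2]-h)<.005][:,:2]; print(n,len(s),circ(s),s.min(0),s.max(0))
```

```text
mug 388 (array([0.4388145 , 0.19522783]), np.float64(0.02773582348212167)) [0.40950795 0.16597673] [0.46849093 0.22502007]
sq 454 (array([0.43604609, 0.09086515]), np.float64(0.02537061692102159)) [0.41028775 0.06525231] [0.4614391  0.11632329]
bot 375 (array([ 0.43278361, -0.01378483]), np.float64(0.011834718677534157)) [ 0.41875459 -0.02818458] [0.4476492  0.00065953]
bowl 352 (array([ 0.42900202, -0.1184369 ]), np.float64(0.028617161406088974)) [ 0.39895672 -0.14920128] [ 0.45943593 -0.08874674]
```

View pics/t8.png

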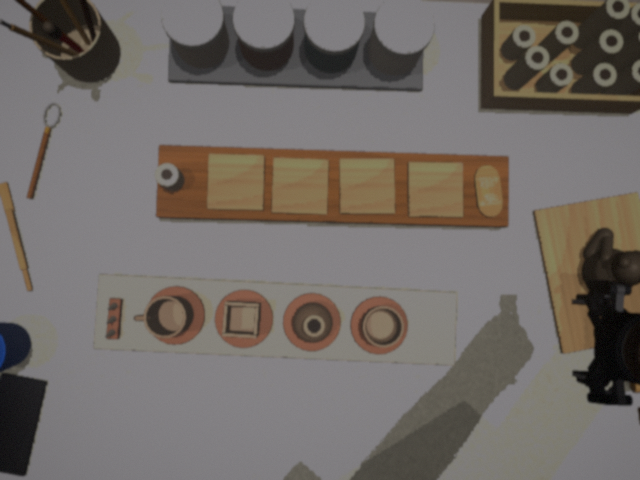

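All four pots stand upright in the right order, at (170,316), (241,319), (313,324) and (381,327), each within about 1.1 mm of its cookie's middle. I back off a little from the teapot and hand in.

{"name": "run_rows", "arguments": {
  "segments": [
    [[0,0,0,0.02,0,-0.04,0.085],[0,0,0,0.03,0,-0.06,0.085],[0,0,0,0.03,0,-0.06,0.085],[0,0,0,0.03,0,-0.06,0.085]]
  ]
}}

```text
clock: 27.88
eef_pos: [0.4282, -0.3242, 0.2609]
tool_rot: [0.707, 0.708, -0.0, -0.001]
ft_force: [-0.5, 0.3, -0.7]
grip_width: 0.085
grasp_force: 0.0
```

```bash
python3 -c "
from workcell import workorder; print(workorder.job_done())"
```

```text
the job is handed in; nothing more can be done
None
```

The job is handed in: mug, square pot, bottle and bowl stand upright on the four cookies in their original left-to-right order, each about 1 mm or less from the middle, after about 28 s of robot time.

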